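# Stop and clamp a lamp tube in the guarded drilling unit

### The job

A brass lamp tube lies in the V-blocks of the bench drilling unit, a little short of its end stop. Push the tube along the V-blocks until its end is fully home against the stop, then reach in through the window of the chip guard and press the clamp lever all the way down, so that the tube is clamped for drilling. Only push and press: never lift the tube out of the V-blocks, do not touch the guard or the frame of its window at any time, and leave everything else on the bench where it is.

Things in the scene. Friction and masses are not known exactly. Their poses are not given: they have to be found in the camera images.
- machine: Bench drilling unit, fixed, on a base plate 15 mm thick (x -210 to 280, y -180 to 180 mm). Origin on the bench top under the tube, midway across the guard; +x from the operator's side to the drill, +y along the tube to its end stop. Yaw within 0.25 rad. V-blocks at y 32 to 58 and -128 to -102, 60 mm high. Drill and motor, up to 128 mm high, at x 26 to 280, y -45 to 160.
- guard: Grey sheet-metal chip guard over the clamp, not to be touched; origin and axes as the machine's. Spans x -196 to 50, y -75 to 75 mm. Flat 3 mm top sloping up 20 deg away from the operator: its mid-plane is 115 mm above the bench at x -195, 142 at x -122, 205 at x 50; the rear part is a clear pane. Front and side walls reach the base plate; notches let the tube through; open at the back.
- window (a point): Centre of the hand window in the guard's sloping top, at machine (-110, 0, 146) mm; axes as the machine's (not tilted). The opening spans x -165 to -55 (117 mm along the slope) and y -50 to 50 mm. A round steel edging, 8 mm thick, runs along its border: 92 mm stay free in y, 109 mm along the slope.
- stop_face (a point): Centre of the round face (20 mm diameter) of the end stop, at machine (0, 100, 60) mm, facing -y; just outside the guard.
- tube: Brass tube, 22 mm diameter, 270 mm long, 0.15 to 0.31 kg, loose in the V-blocks along machine y, axis 60 mm above the bench. Origin at its middle on the axis; y along it, towards the stop. Starts 20 to 45 mm short of the stop; slides with a few N. Home, its origin is at machine y -35 and its free end at y -170, 95 mm outside the guard.
- tube_near_end (a point): Centre of the tube's free end face (22 mm across), the end to push on: sticks out of the guard on the machine's -y side, 60 mm above the bench, nothing beyond it. Axes as the tube's.
- tube_stop_end (a point): Centre of the other end face of the tube, which must come to the stop. Axes as the tube's.
- clamp_lever (a joint): Toggle clamp lever, rad. 0: fully open, rising towards the operator (machine -x) at 48 deg above level; 0.70: fully pressed, 8 deg above level, at a hard stop, clamp shut. Starts at 0.04 to 0.22. Friction keeps it where it is left (2 to 4 N to press, more on the last 0.02); let go at 0.70 it rests at about 0.685. It swings the hold-down bar onto the tube. Pivot along y at machine (-68, 0, 90) mm.
- lever_pad (a point): Point to press: upper side of the lever's round black grip (16 mm diameter; rounded tip 73 mm from the pivot), 55 mm from the pivot, 8 mm off the lever's centre line. In the machine frame about (-99, 0, 136) mm fully open and (-121, 0, 106) mm fully pressed, then 36 mm below the window's plane. Moves with the lever.
- offcut: Bystander: brass tube offcut, 22 mm diameter, 55 mm high, standing on the base plate near (-100, -140) in the machine frame. Origin under its centre.
- chip_brush: Bystander: brush 150 mm long lying on the base plate near (-118, 127) in the machine frame.
- collar_a: Bystander: turned brass collar, 52 mm across, 38 mm high, on the bench to the left. Origin under its centre.
- collar_b: Bystander: the same collar, on the bench to the right.
- baluster: Bystander: turned brass lamp section, 68 mm across, 164 mm high, standing on the left. Origin under its centre.
- oil_bottle: Bystander: white plastic bottle, 60 mm across, 150 mm high, standing on the right. Origin under its centre.
- spanner: Bystander: spanner 170 mm long lying on the right.

How it is judged:
By the outcome, as a careful person would: the job done as asked, in the order asked, and still so for the second after the job is handed in, with the robot touching nothing.
It also fails if it takes over 58 s, if anything falls off the work surface, if the arm or the gripper's body presses on something with over 40 N, if the wrist force passes 120 N, or if a joint passes its speed limit or range.

### The arm

A 6-joint arm with a two-finger parallel gripper is mounted at the origin on the work surface. World frame = base frame: x ahead of the robot, y to its left, z up, the work surface at z = 0. Lengths are in m, angles in degrees, forces in N, time in s.
With the tool pointing down it reaches from about 0.35 to 0.8 m from the base axis. Payload 7.3 kg.
Tool frame: the origin (TCP) lies on the centre line of the jaws, within the pads' length; the fingertips stand 11 mm ahead of it and the grasp point (between the pads) lies 8 mm behind it (r.nose_length is the distance from the TCP to the fingertips, in m); z points along the fingers, y is the line along which they close (so a half turn about z gives the same grasp; the last joint's range is limited). The gripper opens to 85 mm and grips with 20 to 120 N. Pads are 22 mm wide; open, the fingers measure 114 mm over their backs; the gripper's body (76 mm by 85 mm) begins 54 mm behind the grasp point. The pads swing forward as they close: fully open they stand 13 mm farther back than shut.
Start: joints at [-78.724, 19.595, 87.324, -0, 73.075, -8.365], TCP at [0.176, -0.494, 0.242] pointing down, gripper open.
Joint ranges: [-145.02, 145.02], [-44.19, 115.74], [2.07, 154.8], [-57.11, 237.11], [16.16, 152.29], [-177.93, 177.93]. Speed limits (degrees/s): [147.25, 147.25, 180, 180, 180, 180].

### API

Orientations are given as [roll, pitch, yaw] about the fixed x, y, z axes, in that order (R = Rz(yaw) Ry(pitch) Rx(roll)).
In Python, from rig import get_obs, imaging, workorder, search_frame, pinpoint, r gives the robot as it stands.
- The arm moves only by the tool jog_arm, never from a script. Its argument "commands" is a list of rows, each an object of numbers: "gripper": the opening, from 0 (shut) to 1 (fully open); "tx", "ty", "tz": the shift along the tool's x, y, z in mm; "spin": the turn about the tool's z in rad. A call has exactly 5 rows; each row shifts and turns the commanded pose from where the row before left it, along the tool's axes as they then stand; what a row does not reach is not made up. A row lasts 1/8 s, in which the tool goes at most 62.5 mm and 10.7 degrees, less where a joint would pass 70% of its speed; a pose out of reach is approached as far as the arm can. A call is refused whole if a number of a shift passes 62.5 or a number of a turn 0.188, either way. A call with a gripper value outside its range is refused whole. The fingers move at their own pace and stop on an object; "grip_force" is the grip in N (left out, the last holds). Time passes only in rows, so rows that do not move let the fingers close, or fill a call up. It gives the time, the measured TCP pose, the force, the opening and the grip force at its end, in the units of the state.
- get_obs(): the state, without advancing time (a new reading comes with each control period).
- imaging.read_camera(name): name is "scene" or "top" or "wrist"; returns the picture (420x560x3 uint8, red, green, blue); there is no depth.
- imaging.camera_info(name): a dict with "vertical_fov" (degrees; the focal length in pixels is half the picture's height over the tangent of half this angle, whatever the lens; pixels are square), "cx", "cy" (the principal point, pixels), "eye" and "orientation" of the camera in the world. Camera axes: x right, y down, z forward; pixel columns grow to the right and rows downward; lengths in m; the calibration is good to about 2 mm. A picture is of the moment at which its call begins: read the wrist's pose just before it. camera_info takes no time and is no camera call; for the wrist camera it gives the pose at the moment of the call.
- workorder.close_job(): hands the job in; it is judged then, once.
Trained networks look in the newest picture that a camera, given by its name, has taken for a name from the list of things; names that differ only in an ending like _2 or _b are one class to them, and where a whole thing is asked for, a point or a joint stands for the part that bears it (a point fixed in the world has none). Each returns a list of dicts, best first, with "score" (0 to 1); they miss things now and then, are a little off and sometimes report something else, mostly with a low value. They report only what shows in the picture. A call takes as long as a camera call.
- search_frame(camera, name): "extent" ([left, top, right, bottom] as shares, 0 to 1, of the picture: columns of its width, rows of its height, round what is visible of it).
- pinpoint(camera, name): "centre" ([row, column] as shares, 0 to 1, of the picture: columns of its width, rows of its height: a listed point, or the origin of a listed thing).
The state is a dict: "clock": time; "joint_positions": joint angles; "dq": joint speeds; "effort": joint torques, N m; "ee_pos": TCP position; "tool_rot": TCP orientation; "force": force on the tool from outside, world axes, zero at the start; "ft_torque": the same for the moment, N m; "grip_width": finger opening in m; "finger_force": force on a finger pad.
Only numpy, scipy, OpenCV 4.12 (cv2) and the standard library are available. Lean on these libraries where they do the work, as an engineer would, in place of code of your own. Each camera call takes 0.05 s, during which the arm holds its last target. There are 200 camera calls.

## Working session

There is one attempt and no reset: what is moved stays moved. The work goes in short steps, Python scripts to look and compute and a tool call to move; the robot and the scene stay as the last step left them, time stands still between calls to the robot, and variables do not carry over. Pictures are saved under pics/ and viewed, at most 10 in all, crops included, and the job is handed in when it is done.

Besides the shell and the picture viewer there is one more tool, called after ">>>" as a command line: name --argument value ..., lists and objects as JSON in quotes. jog_arm: Moves the arm, as the interface text tells. Its arguments: {"type":"object","properties":{"commands":{"type":"array","items":{"type":"object","properties":{"gripper":{"type":"number"},"tx":{"type":"number"},"ty":{"type":"number"},"tz":{"type":"number"},"spin":{"type":"number"}}}},"grip_force":{"type":"number"}},"required":["commands"]}

```bash
mkdir -p pics
cat > h.py <<'E'
import numpy as np, cv2
from rig import get_obs, imaging, workorder, search_frame, pinpoint, r
from scipy.spatial.transform import Rotation as R
def cam(n):
    i=imaging.camera_info(n); return i
def Rm(o):
    o=np.array(o,float)
    return o if o.shape==(3,3) else R.from_euler('xyz',o,degrees=True).as_matrix()
def f(i): return 210/np.tan(np.radians(i['vertical_fov'])/2)
def ray(i,row,col):
    d=np.array([(col*560-i['cx'])/f(i),(row*420-i['cy'])/f(i),1.]); d=Rm(i['orientation'])@d
    return np.array(i['eye']),d/np.linalg.norm(d)
def proj(i,p):
    q=Rm(i['orientation']).T@(np.array(p)-np.array(i['eye'])); return f(i)*q[:2]/q[2]+[i['cx'],i['cy']]
def snap(n,fn=None):
    im=imaging.read_camera(n)
    if fn: cv2.imwrite('pics/'+fn,im[:,:,::-1])
    return im
E
python3 - <<'E'
from h import *
print(get_obs())
for n in ['scene','top','wrist']:
    i=cam(n); print(n,i)
    im=snap(n,n+'0.png')
    for t in ['window','stop_face','tube_near_end','tube_stop_end','lever_pad','machine','guard','tube']:
        p=pinpoint(n,t)
        print(t,[(round(x['score'],2),np.round(np.array(x['centre'])*[420,560],1)) for x in p[:2]])
a=cv2.imread('pics/scene0.png');b=cv2.imread('pics/top0.png')
cv2.imwrite('pics/st.png',np.vstack([cv2.resize(a,(400,300)),cv2.resize(b,(400,300))]))
E
```

```text
{'clock': 0.0, 'joint_positions': array([-7.87246654e+01,  1.96340556e+01,  8.73779003e+01,  6.35650011e-05,
        7.30741984e+01, -8.36620481e+00]), 'dq': array([-0.06156608, -0.02564592, -0.15169217,  0.0063855 , -0.0009479 ,
        0.05225861]), 'effort': array([ 2.90998352e-03, -4.33665991e+01, -2.46013373e+01, -7.22552318e-05,
        7.76477944e-03, -9.39369158e-06]), 'ee_pos': array([ 0.17640651, -0.49406396,  0.24164343]), 'tool_rot': array([-1.79914771e+02, -1.25955375e-02,  1.96415115e+01]), 'force': array([0.22295116, 1.20418269, 0.77903627]), 'ft_torque': array([0.00171448, 0.02695739, 0.01155363]), 'finger_force': 0.0, 'grip_width': 0.08528452145418805}
scene {'vertical_fov': 54.31584000038147, 'cx': 284.2912267898648, 'cy': 213.20453829626322, 'eye': array([0.99978263, 0.56138809, 1.05668294]), 'orientation': array([-1.40409631e+02, -6.85899128e-02,  1.38966217e+02])}
window [(0.79, array([217.7, 306.1])), (0.31, array([236.2, 258.9]))]
stop_face [(0.67, array([274.7, 291.5]))]
tube_near_end [(0.7, array([137.6, 218.8])), (0.47, array([207.7, 237.1]))]
tube_stop_end 
[... 427 characters left out ...]
022e+02, -6.86896462e-02, -8.91044800e+01])}
window [(0.76, array([212.6, 251.6]))]
stop_face [(0.73, array([183.9, 228.8])), (0.23, array([190.1, 278.2]))]
tube_near_end [(0.47, array([196.8, 314.7]))]
tube_stop_end []
lever_pad [(0.58, array([212.1, 252.5])), (0.53, array([211.2, 252.9]))]
machine [(0.92, array([192.2, 260.9]))]
guard []
tube [(0.66, array([189.4, 277. ]))]
wrist {'vertical_fov': 58.90968758416586, 'cx': 282.22390891588213, 'cy': 206.15072035396017, 'eye': array([ 0.25006207, -0.46898535,  0.37327284]), 'orientation': array([ 1.62326487e+02,  2.06773905e-04, -7.03839936e+01])}
window []
stop_face []
tube_near_end []
tube_stop_end []
lever_pad []
machine []
guard []
tube []
```

View pics/st.png

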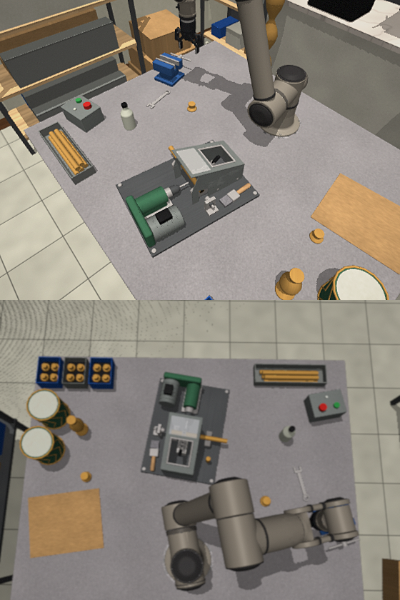

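Run:
```python
from h import *
from scipy.optimize import least_squares
S=cam('scene');T=cam('top')
def tri(a,b):
    r=[ray(S,a[0]/420,a[1]/560),ray(T,b[0]/420,b[1]/560)]
    A=sum(np.eye(3)-np.outer(d,d) for e,d in r);B=sum((np.eye(3)-np.outer(d,d))@e for e,d in r)
    return np.linalg.solve(A,B)
obs={'window':((217.7,306.1),(212.6,251.6)),'stop':((274.7,291.5),(183.9,228.8)),'near':((137.6,218.8),(196.8,314.7)),'pad':((221,301.9),(212.1,252.5)),'tube':((233,260.4),(189.4,277)),'mach':((259.8,271.5),(192.2,260.9))}
for k,v in obs.items():print(k,tri(*v))
# fit machine pose: x,y,yaw, tube short s
M={'window':(-.11,0,.146),'stop':(0,.1,.06),'mach':(0,0,0)}
def pts(p):
    c,s=np.cos(p[2]),np.sin(p[2])
    w=lambda m:np.array([p[0]+c*m[0]-s*m[1],p[1]+s*m[0]+c*m[1],m[2]])
    d={k:w(m) for k,m in M.items()}
    d['near']=w((0,-.17-p[3],.06));d['tube']=w((0,-.035-p[3],.06))
    t=np.radians(48)-p[4]
    d['pad']=w((-.068-.055*np.cos(t)+.008*np.sin(t),0,.09+.055*np.sin(t)+.008*np.cos(t)))
    return d
def res(p):
    d=pts(p);o=[]
    for k,(a,b) in obs.items():
        o+=list(proj(S,d[k])-[a[1],a[0]])+list(proj(T,d[k])-[b[1],b[0]])
    return np.array(o)
s=least_squares(res,[.4,0,0,.03,.1],loss='soft_l1',f_scale=2)
print(s.x,pts(s.x));print(dict(zip(obs,res(s.x).reshape(-1,4).round(1).tolist())))
```

```text
window [0.47261431 0.04486689 0.1486868 ]
stop [0.59211684 0.12478559 0.06522005]
near [ 0.52793221 -0.17876248  0.31788673]
pad [0.47950285 0.04002592 0.13349682]
tube [ 0.57174405 -0.03948041  0.07639085]
mach [0.57901122 0.01701386 0.00374878]
[ 0.58011563  0.02486091 -0.1377902   0.03557392  0.0768672 ] {'window': array([0.47115822, 0.03996992, 0.146     ]), 'stop': array([0.59385109, 0.12391311, 0.06      ]), 'mach': array([0.58011563, 0.02486091, 0.        ]), 'near': array([ 0.55187911, -0.17876457,  0.06      ]), 'tube': array([ 0.57042198, -0.0450441 ,  0.06      ]), 'pad': array([0.47876971, 0.03891444, 0.13371995])}
{'window': [-2.5, -1.1, 0.3, 1.5], 'stop': [-0.9, 1.1, 0.3, -0.0], 'near': [18.9, 68.8, 2.7, 0.3], 'pad': [-0.7, -0.5, -0.1, 0.5], 'tube': [-1.0, 1.8, 1.2, 1.9], 'mach': [0.7, 2.4, -2.7, 0.3]}
```

The view shows the drill unit mid-bench with the tube jutting out of the guard towards −y. The fit gives machine origin at about (0.580, 0.025) with yaw −0.138. The scene camera's second `tube_near_end` candidate (207.7, 237.1) agrees with the fit and the first does not. I'll move behind the near end for a closer look.

>>> jog_arm --commands '[{"spin": 0.16,"gripper": 0},{"spin": 0.16,"gripper": 0},{"spin": 0.16,"gripper": 0},{"tx": 33,"ty": -30,"gripper": 0},{"tx": 37,"ty": -34,"gripper": 0}]'

```text
validation failed for argument at $.co...
```

>>> jog_arm --commands '[{"tx": 37,"ty": -34,"gripper": 0},{"tx": 37,"ty": -34,"gripper": 0},{"tx": 37,"ty": -34,"gripper": 0},{"tx": 37,"ty": -34,"gripper": 0},{"tx": 37,"ty": -34,"gripper": 0}]'

```text
validation failed for argument at $.co...
```

>>> jog_arm --commands '[{"tx": 37,"ty": -35,"gripper": 0},{"tx": 37,"ty": -35,"gripper": 0},{"gripper": 0},{"gripper": 0},{"gripper": 0}]'

```text
validation failed for argument at $.co...
```

Run:
```python
from h import *
o=get_obs();print(o['ee_pos'],o['tool_rot'],o['grip_width'],o['force'])
i=cam('wrist');print(i['eye'],i['orientation'])
im=snap('wrist','w1.png')
for t in ['tube_near_end','window','lever_pad','tube']:
    print(t,[(round(x['score'],2),np.round(np.array(x['centre'])*[420,560],1)) for x in pinpoint('wrist',t)[:2]])
p=pinpoint('wrist','tube_near_end')
if p:
    e,d=ray(i,*p[0]['centre']); print('near@z.06',e+d*(.06-e[2])/d[2])
```

```text
[ 0.17649205 -0.49445728  0.24231585] [1.79995661e+02 1.55497564e-03 1.96417200e+01] 0.08534864787439538 [-0.31623032  0.00080657 -0.56748781]
[ 0.25006275 -0.4689882   0.37326186] [ 1.62326674e+02  1.42209105e-03 -7.03839873e+01]
tube_near_end []
window []
lever_pad []
tube []
```

View pics/w1.png

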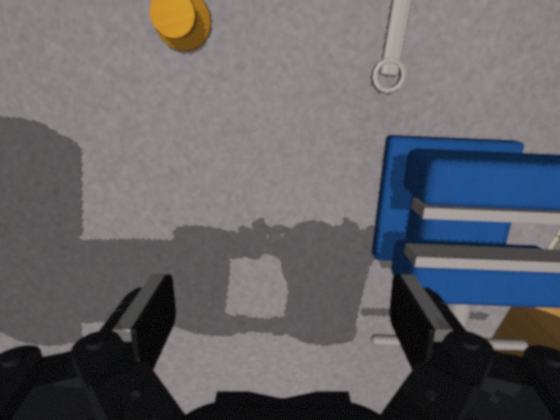

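All three move calls were refused, so the arm is still at its start. The picture shows only the open fingers, a collar at (180, 20) and the spanner at (390, 70). I'll send every field in each row.

>>> jog_arm --commands '[{"tx": 0,"ty": 0,"tz": 0,"spin": 0.16,"gripper": 0},{"tx": 0,"ty": 0,"tz": 0,"spin": 0.16,"gripper": 0},{"tx": 0,"ty": 0,"tz": 0,"spin": 0.16,"gripper": 0},{"tx": 33,"ty": -30,"tz": 0,"spin": 0,"gripper": 0},{"tx": 37,"ty": -34,"tz": 0,"spin": 0,"gripper": 0}]' --grip_force 40

```text
clock: 2.28
ee_pos: [0.255, -0.4404, 0.2422]
tool_rot: [180.0, -0.0, -8.0]
force: [1.0, -0.4, 0.1]
grip_width: -0.0002
finger_force: 0.0
```

>>> jog_arm --commands '[{"tx": 37,"ty": -34,"tz": 0,"spin": 0,"gripper": 0},{"tx": 37,"ty": -34,"tz": 0,"spin": 0,"gripper": 0},{"tx": 37,"ty": -34,"tz": 0,"spin": 0,"gripper": 0},{"tx": 37,"ty": -34,"tz": 0,"spin": 0,"gripper": 0},{"tx": 37,"ty": -34,"tz": 0,"spin": 0,"gripper": 0}]'

```text
clock: 2.9
ee_pos: [0.4624, -0.2965, 0.2424]
tool_rot: [180.0, -0.0, -7.9]
force: [-0.3, -0.5, -0.1]
grip_width: -0.0
finger_force: 0.0
```

>>> jog_arm --commands '[{"tx": 37,"ty": -35,"tz": 0,"spin": 0,"gripper": 0},{"tx": 37,"ty": -35,"tz": 0,"spin": 0,"gripper": 0},{"tx": 0,"ty": 0,"tz": 0,"spin": 0,"gripper": 0},{"tx": 0,"ty": 0,"tz": 0,"spin": 0,"gripper": 0},{"tx": 0,"ty": 0,"tz": 0,"spin": 0,"gripper": 0}]'

```text
clock: 3.52
ee_pos: [0.5432, -0.2392, 0.2424]
tool_rot: [180.0, 0.0, -7.9]
force: [0.2, 0.6, -0.7]
grip_width: -0.0002
finger_force: 0.0
```

Run:
```python
from h import *
o=get_obs();print(o['ee_pos'],o['tool_rot'],o['grip_width'],o['force'])
i=cam('wrist');print(i['eye'],i['orientation'])
im=snap('wrist','w2.png')
for t in ['tube_near_end','window','lever_pad','tube','offcut']:
    print(t,[(round(x['score'],2),np.round(np.array(x['centre'])*[420,560],1)) for x in pinpoint('wrist',t)[:2]])
p=pinpoint('wrist','tube_near_end')
if p:
    e,d=ray(i,*p[0]['centre']); print('near@z.06',e+d*(.06-e[2])/d[2])
print(proj(i,[.55188,-.17876,.06]))
```

```text
[ 0.5431511  -0.2392161   0.24241289] [ 1.79984743e+02  1.02169784e-02 -7.94407928e+00] -0.00015691666288602407 [ 0.21746481  0.64510055 -0.74410631]
[ 0.62052882 -0.25061863  0.37333036] [ 1.62310041e+02  1.19928062e-03 -9.79694734e+01]
tube_near_end [(0.58, array([183.4, 207.3]))]
window []
lever_pad []
tube [(0.97, array([182.1,  57.4]))]
offcut [(0.6, array([265.4, 153. ]))]
near@z.06 [ 0.55107217 -0.17526723  0.06      ]
[211.08410333 181.97435355]
```

View pics/w2.png

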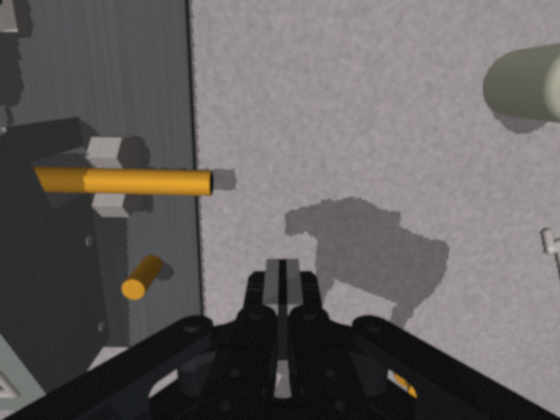

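The tube end face shows at (212, 182), matching the projected fit at (211, 182). The tube lies along the tool's y axis and the offcut is clear at (145, 277). Next I descend and approach.

>>> jog_arm --commands '[{"tx": 0,"ty": 0,"tz": 46,"spin": 0,"gripper": 0},{"tx": 0,"ty": 0,"tz": 46,"spin": 0,"gripper": 0},{"tx": 0,"ty": 0,"tz": 46,"spin": 0,"gripper": 0},{"tx": 0,"ty": 0,"tz": 46,"spin": 0,"gripper": 0},{"tx": 0,"ty": 0,"tz": 0,"spin": 0,"gripper": 0}]'

```text
clock: 4.5
ee_pos: [0.5418, -0.2371, 0.0551]
tool_rot: [-179.8, 0.4, -7.9]
force: [-0.3, -0.4, 0.2]
grip_width: 0.0002
finger_force: 0.0
```

>>> jog_arm --commands '[{"tx": 0,"ty": -10,"tz": 0,"spin": 0,"gripper": 0},{"tx": 0,"ty": -10,"tz": 0,"spin": 0,"gripper": 0},{"tx": 0,"ty": -10,"tz": 0,"spin": 0,"gripper": 0},{"tx": 0,"ty": -8,"tz": 0,"spin": 0,"gripper": 0},{"tx": 0,"ty": -4,"tz": 0,"spin": 0,"gripper": 0}]'

```text
clock: 5.12
ee_pos: [0.5499, -0.196, 0.0587]
tool_rot: [180.0, -0.0, -7.8]
force: [-0.2, -0.4, 0.6]
grip_width: 0.0001
finger_force: 0.0
```

>>> jog_arm --commands '[{"tx": 0,"ty": -3,"tz": 0,"spin": 0,"gripper": 0},{"tx": 0,"ty": -3,"tz": 0,"spin": 0,"gripper": 0},{"tx": 0,"ty": -3,"tz": 0,"spin": 0,"gripper": 0},{"tx": 0,"ty": -3,"tz": 0,"spin": 0,"gripper": 0},{"tx": 0,"ty": -3,"tz": 0,"spin": 0,"gripper": 0}]'

```text
clock: 5.75
ee_pos: [0.5519, -0.1819, 0.0583]
tool_rot: [180.0, -0.0, -7.9]
force: [0.1, -2.2, 0.1]
grip_width: -0.0001
finger_force: 1.0
```

>>> jog_arm --commands '[{"tx": 0,"ty": -4,"tz": 0,"spin": 0,"gripper": 0},{"tx": 0,"ty": -4,"tz": 0,"spin": 0,"gripper": 0},{"tx": 0,"ty": -4,"tz": 0,"spin": 0,"gripper": 0},{"tx": 0,"ty": -4,"tz": 0,"spin": 0,"gripper": 0},{"tx": 0,"ty": -4,"tz": 0,"spin": 0,"gripper": 0}]'

```text
clock: 6.38
ee_pos: [0.5548, -0.1619, 0.0585]
tool_rot: [180.0, -0.0, -7.9]
force: [0.7, -2.8, 0.8]
grip_width: -0.0001
finger_force: 1.4
```

>>> jog_arm --commands '[{"tx": 0,"ty": -2,"tz": 0,"spin": 0,"gripper": 0},{"tx": 0,"ty": -2,"tz": 0,"spin": 0,"gripper": 0},{"tx": 0,"ty": -2,"tz": 0,"spin": 0,"gripper": 0},{"tx": 0,"ty": -1,"tz": 0,"spin": 0,"gripper": 0},{"tx": 0,"ty": -1,"tz": 0,"spin": 0,"gripper": 0}]'

```text
clock: 7.0
ee_pos: [0.5556, -0.1563, 0.0585]
tool_rot: [179.8, -0.0, -7.8]
force: [-1.7, -14.7, 1.0]
grip_width: 0.0001
finger_force: 7.4
```

>>> jog_arm --commands '[{"tx": 0,"ty": -1,"tz": 0,"spin": 0,"gripper": 0},{"tx": 0,"ty": -1,"tz": 0,"spin": 0,"gripper": 0},{"tx": 0,"ty": -1,"tz": 0,"spin": 0,"gripper": 0},{"tx": 0,"ty": -0.5,"tz": 0,"spin": 0,"gripper": 0},{"tx": 0,"ty": 0,"tz": 0,"spin": 0,"gripper": 0}]'

```text
clock: 7.62
ee_pos: [0.5557, -0.1561, 0.0586]
tool_rot: [179.6, -0.1, -7.9]
force: [-4.4, -25.6, -0.6]
grip_width: -0.0001
finger_force: 12.9
```

>>> jog_arm --commands '[{"tx": 0,"ty": 4,"tz": 0,"spin": 0,"gripper": 0},{"tx": 0,"ty": 12,"tz": 0,"spin": 0,"gripper": 0},{"tx": 0,"ty": 14,"tz": 0,"spin": 0,"gripper": 0},{"tx": 0,"ty": 0,"tz": -40,"spin": 0,"gripper": 0},{"tx": 0,"ty": 0,"tz": -50,"spin": 0,"gripper": 0}]'

```text
clock: 8.25
ee_pos: [0.5509, -0.1804, 0.1479]
tool_rot: [-179.9, 0.2, -7.9]
force: [-0.1, -1.2, 0.2]
grip_width: 0.0001
finger_force: 0.0
```

>>> jog_arm --commands '[{"tx": 0,"ty": 0,"tz": -50,"spin": 0,"gripper": 0},{"tx": 0,"ty": 0,"tz": -50,"spin": 0,"gripper": 0},{"tx": 0,"ty": 0,"tz": 0,"spin": 0,"gripper": 0},{"tx": 0,"ty": 0,"tz": 0,"spin": 0,"gripper": 0},{"tx": 0,"ty": 0,"tz": 0,"spin": 0,"gripper": 0}]'

```text
clock: 8.88
ee_pos: [0.5512, -0.1802, 0.2465]
tool_rot: [-179.9, 0.2, -7.9]
force: [0.2, 0.6, 0.3]
grip_width: 0.0002
finger_force: 0.0
```

Run:
```python
from h import *
o=get_obs();print(o['ee_pos'],o['tool_rot'])
i=cam('wrist');im=snap('wrist','w3.png')
for t in ['tube_near_end','tube']:
    print(t,[(round(x['score'],2),np.round(np.array(x['centre'])*[420,560],1)) for x in pinpoint('wrist',t)[:2]])
print('expect home',proj(i,[.5567,-.1435,.06]),'top edge',proj(i,[.5567,-.1435,.071]))
# rightmost brass pixel near the tube axis
h=cv2.cvtColor(im,cv2.COLOR_RGB2HSV); m=(h[...,1]>150)&(h[...,0]>8)&(h[...,0]<30)&(h[...,2]>90)
v,u=np.where(m[150:215]); 
print(u.max() if len(u) else None, [np.where(m[k])[0].max() for k in range(165,200,5) if m[k].any()])
s=snap('scene')
S=cam('scene')
for t in ['stop_face','tube_stop_end']:
    print(t,[(round(x['score'],2),np.round(np.array(x['centre'])*[420,560],1)) for x in pinpoint('scene',t)[:2]])
c=s[180:310,210:370,::-1]
cv2.imwrite('pics/c3.png',np.hstack([cv2.resize(c,(480,390),interpolation=cv2.INTER_CUBIC),cv2.resize(im[100:260,:200,::-1],(300,240),interpolation=3) if 0 else cv2.copyMakeBorder(cv2.resize(im[60:320,0:200,::-1],(300,390)),0,0,0,0,0)]))
```

```text
[ 0.55122897 -0.18016503  0.24651422] [-179.93862655    0.19051078   -7.86495286]
tube_near_end []
tube []
expect home [239.60618487 180.06586499] top edge [238.1742375  183.17820371]
239 [np.int64(128), np.int64(239), np.int64(239), np.int64(239), np.int64(239), np.int64(238)]
stop_face [(0.82, array([274.2, 287.3]))]
tube_stop_end [(0.58, array([280.7, 288.4]))]
```

View pics/c3.png

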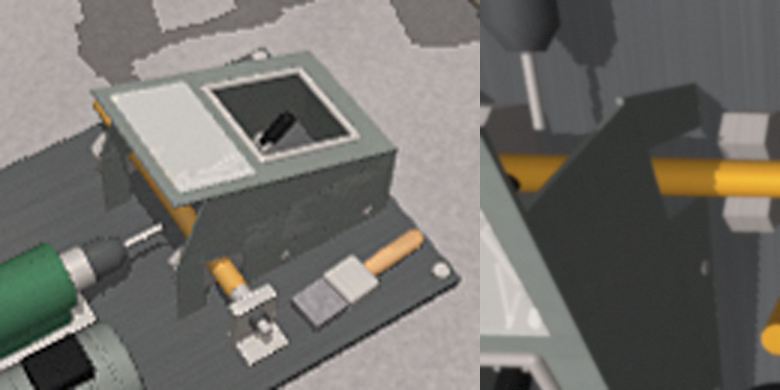

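The left crop shows the tube's brass end meeting the stop's silver face at about (235, 285). The near end is at column 239 against 239.6 predicted for home, so the tube is home. I'll rise and go over the window to measure it and the lever.

>>> jog_arm --commands '[{"tx": 0,"ty": 0,"tz": -50,"spin": 0,"gripper": 0},{"tx": -20,"ty": -40,"tz": 0,"spin": 0,"gripper": 0},{"tx": -22,"ty": -42,"tz": 0,"spin": 0,"gripper": 0},{"tx": -22,"ty": -42,"tz": 0,"spin": 0,"gripper": 0},{"tx": -22,"ty": -42,"tz": 0,"spin": 0,"gripper": 0}]'

```text
clock: 9.8
ee_pos: [0.4888, -0.0028, 0.2983]
tool_rot: [-180.0, -0.0, -7.9]
force: [0.9, 0.3, -0.7]
grip_width: -0.0001
finger_force: 0.0
```

>>> jog_arm --commands '[{"tx": -23,"ty": -41,"tz": 0,"spin": 0,"gripper": 0},{"tx": 0,"ty": 0,"tz": 0,"spin": 0,"gripper": 0},{"tx": 0,"ty": 0,"tz": 0,"spin": 0,"gripper": 0},{"tx": 0,"ty": 0,"tz": 0,"spin": 0,"gripper": 0},{"tx": 0,"ty": 0,"tz": 0,"spin": 0,"gripper": 0}]'

```text
clock: 10.42
ee_pos: [0.4726, 0.0387, 0.2981]
tool_rot: [180.0, 0.0, -7.9]
force: [-1.2, -0.2, -0.8]
grip_width: -0.0002
finger_force: 0.0
```

Run:
```python
from h import *
o=get_obs();print(o['ee_pos'],o['tool_rot'])
i=cam('wrist');im=snap('wrist','w4.png')
for t in ['window','lever_pad']:
    print(t,[(round(x['score'],2),np.round(np.array(x['centre'])*[420,560],1)) for x in pinpoint('wrist',t)[:2]])
c,s=np.cos(-.1378),np.sin(-.1378)
w=lambda x,y,z:np.array([.5801+c*x-s*y,.02486+s*x+c*y,z])
im2=im[:,:,::-1].copy()
zt=lambda x:.146+(x+.110)*np.tan(np.radians(20))
P=[proj(i,w(x,y,zt(x))) for x,y in[(-.165,-.05),(-.055,-.05),(-.055,.05),(-.165,.05)]]
print(np.round(P,1))
cv2.polylines(im2,[np.int32(np.round(P))],True,(0,0,255),1)
for th in (48-4.4,):
    t=np.radians(th)
    for L in (0,.055,.073):
        q=proj(i,w(-.068-L*np.cos(t)+.008*np.sin(t),0,.09+L*np.sin(t)+.008*np.cos(t)));cv2.circle(im2,tuple(np.int32(q)),2,(255,0,255),-1)
cv2.imwrite('pics/w4b.png',im2)
```

```text
[0.47264172 0.03871928 0.29806605] [ 1.79988911e+02  1.51054584e-02 -7.94886026e+00]
window []
lever_pad [(0.83, array([178.4, 279. ]))]
[[336.9 247.1]
 [351.9 125. ]
 [207.8 125.2]
 [224.1 247.3]]
```

View pics/w4b.png

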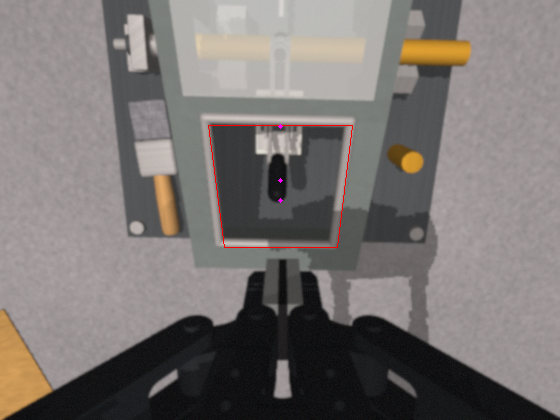

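The red predicted window sits within about 4 px of the true edging (209–350, 120–244). The lever grip is at (278, 180), centred in the window. A small shift of tx −5, ty −3, then down.

>>> jog_arm --commands '[{"tx": -5,"ty": -3,"tz": 0,"spin": 0,"gripper": 0},{"tx": 0,"ty": 0,"tz": 35,"spin": 0,"gripper": 0},{"tx": 0,"ty": 0,"tz": 40,"spin": 0,"gripper": 0},{"tx": 0,"ty": 0,"tz": 35,"spin": 0,"gripper": 0},{"tx": 0,"ty": 0,"tz": 10,"spin": 0,"gripper": 0}]'

```text
clock: 11.2
ee_pos: [0.4665, 0.0435, 0.1767]
tool_rot: [180.0, 0.2, -7.9]
force: [-1.1, -0.1, 0.2]
grip_width: -0.0002
finger_force: 0.0
```

>>> jog_arm --commands '[{"tx": 0,"ty": 0,"tz": 4,"spin": 0,"gripper": 0},{"tx": 0,"ty": 0,"tz": 4,"spin": 0,"gripper": 0},{"tx": 0,"ty": 0,"tz": 4,"spin": 0,"gripper": 0},{"tx": 0,"ty": 0,"tz": 3,"spin": 0,"gripper": 0},{"tx": 0,"ty": 0,"tz": 3,"spin": 0,"gripper": 0}]'

```text
clock: 11.82
ee_pos: [0.4679, 0.0432, 0.1603]
tool_rot: [180.0, -0.0, -7.9]
force: [0.5, -0.0, 0.4]
grip_width: -0.0001
finger_force: 0.0
```

Run:
```python
from h import *
o=get_obs();print(o['ee_pos'],o['force'])
snap('wrist','w5.png')
```

```text
[0.46787196 0.0432175  0.16030712] [ 0.46779201 -0.03438791  0.40131607]
```

View pics/w5.png

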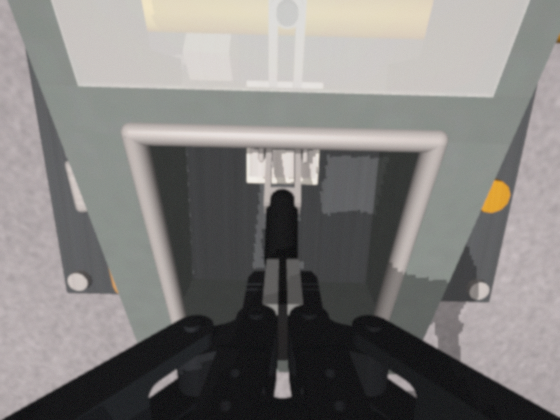

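The lever grip (cols 268–297) is right under the shut fingers, and the window edging is well clear on all sides. Pressing now.

>>> jog_arm --commands '[{"tx": 0,"ty": 0,"tz": 4,"spin": 0,"gripper": 0},{"tx": 0,"ty": 0,"tz": 4,"spin": 0,"gripper": 0},{"tx": 0,"ty": 0,"tz": 4,"spin": 0,"gripper": 0},{"tx": 0,"ty": 0,"tz": 4,"spin": 0,"gripper": 0},{"tx": 0,"ty": 0,"tz": 2,"spin": 0,"gripper": 0}]'

```text
clock: 12.5
ee_pos: [0.4675, 0.0433, 0.142]
tool_rot: [180.0, 0.0, -7.9]
force: [-3.0, -0.5, 2.9]
grip_width: 0.0001
finger_force: 1.5
```

>>> jog_arm --commands '[{"tx": 0,"ty": 0,"tz": 3,"spin": 0,"gripper": 0},{"tx": 0,"ty": 0,"tz": 3,"spin": 0,"gripper": 0},{"tx": 0,"ty": 0,"tz": 3,"spin": 0,"gripper": 0},{"tx": 0,"ty": 0,"tz": 3,"spin": 0,"gripper": 0},{"tx": 0,"ty": 0,"tz": 3,"spin": 0,"gripper": 0}]'

```text
clock: 13.12
ee_pos: [0.4679, 0.0432, 0.1271]
tool_rot: [180.0, -0.0, -7.9]
force: [-1.1, 0.3, 2.4]
grip_width: -0.0002
finger_force: 0.8
```

>>> jog_arm --commands '[{"tx": 0,"ty": 0,"tz": 2,"spin": 0,"gripper": 0},{"tx": 0,"ty": 0,"tz": 2,"spin": 0,"gripper": 0},{"tx": 0,"ty": 0,"tz": 2,"spin": 0,"gripper": 0},{"tx": 0,"ty": 0,"tz": 1,"spin": 0,"gripper": 0},{"tx": 0,"ty": 0,"tz": 1,"spin": 0,"gripper": 0}]'

```text
clock: 13.75
ee_pos: [0.4677, 0.0432, 0.1192]
tool_rot: [180.0, 0.0, -7.9]
force: [0.3, 0.3, 1.4]
grip_width: -0.0003
finger_force: 0.8
```

>>> jog_arm --commands '[{"tx": 0,"ty": 0,"tz": 1,"spin": 0,"gripper": 0},{"tx": 0,"ty": 0,"tz": 1,"spin": 0,"gripper": 0},{"tx": 0,"ty": 0,"tz": 1,"spin": 0,"gripper": 0},{"tx": 0,"ty": 0,"tz": 0,"spin": 0,"gripper": 0},{"tx": 0,"ty": 0,"tz": 0,"spin": 0,"gripper": 0}]'

```text
clock: 14.38
ee_pos: [0.4676, 0.0433, 0.1168]
tool_rot: [180.0, 0.0, -7.9]
force: [-4.6, 1.6, 8.8]
grip_width: -0.0001
finger_force: 3.9
```

>>> jog_arm --commands '[{"tx": 0,"ty": 0,"tz": 1,"spin": 0,"gripper": 0},{"tx": 0,"ty": 0,"tz": 0.5,"spin": 0,"gripper": 0},{"tx": 0,"ty": 0,"tz": 0,"spin": 0,"gripper": 0},{"tx": 0,"ty": 0,"tz": 0,"spin": 0,"gripper": 0},{"tx": 0,"ty": 0,"tz": 0,"spin": 0,"gripper": 0}]'

```text
clock: 15.0
ee_pos: [0.4675, 0.0433, 0.1161]
tool_rot: [180.0, -0.0, -7.9]
force: [-6.2, -0.2, 17.1]
grip_width: -0.0
finger_force: 8.1
```

>>> jog_arm --commands '[{"tx": 0,"ty": 0,"tz": 1,"spin": 0,"gripper": 0},{"tx": 0,"ty": 0,"tz": 0.5,"spin": 0,"gripper": 0},{"tx": 0,"ty": 0,"tz": 0,"spin": 0,"gripper": 0},{"tx": 0,"ty": 0,"tz": 0,"spin": 0,"gripper": 0},{"tx": 0,"ty": 0,"tz": 0,"spin": 0,"gripper": 0}]'

```text
clock: 15.62
ee_pos: [0.4675, 0.0434, 0.1157]
tool_rot: [180.0, -0.1, -7.8]
force: [-10.5, 0.5, 29.0]
grip_width: 0.0002
finger_force: 13.5
```

It is stiff at 29 N and at the expected height, so this is the hard stop. I'll retract straight up and check.

>>> jog_arm --commands '[{"tx": 0,"ty": 0,"tz": -4,"spin": 0,"gripper": 0},{"tx": 0,"ty": 0,"tz": -10,"spin": 0,"gripper": 0},{"tx": 0,"ty": 0,"tz": -25,"spin": 0,"gripper": 0},{"tx": 0,"ty": 0,"tz": -40,"spin": 0,"gripper": 0},{"tx": 0,"ty": 0,"tz": -40,"spin": 0,"gripper": 0}]'

```text
clock: 16.25
ee_pos: [0.4677, 0.0432, 0.2335]
tool_rot: [180.0, 0.0, -7.9]
force: [1.1, -0.4, -0.4]
grip_width: -0.0
finger_force: 0.0
```

>>> jog_arm --commands '[{"tx": 0,"ty": 0,"tz": -40,"spin": 0,"gripper": 0},{"tx": 0,"ty": 0,"tz": -25,"spin": 0,"gripper": 0},{"tx": 0,"ty": 0,"tz": 0,"spin": 0,"gripper": 0},{"tx": 0,"ty": 0,"tz": 0,"spin": 0,"gripper": 0},{"tx": 0,"ty": 0,"tz": 0,"spin": 0,"gripper": 0}]'

```text
clock: 16.88
ee_pos: [0.4673, 0.0433, 0.2959]
tool_rot: [180.0, 0.1, -7.9]
force: [0.4, 0.4, -0.2]
grip_width: -0.0001
finger_force: 0.0
```

Run:
```python
from h import *
o=get_obs();print(o['ee_pos'],o['force'])
i=cam('wrist');im=snap('wrist')
print([(round(x['score'],2),np.round(np.array(x['centre'])*[420,560],1)) for x in pinpoint('wrist','lever_pad')[:2]])
c,s=np.cos(-.1378),np.sin(-.1378)
w=lambda x,y,z:np.array([.5826+c*x-s*y,.0264+s*x+c*y,z])
im2=im[:,:,::-1].copy()
for a in (.6,.65,.685,.7):
    t=np.radians(48)-a
    print(a,[proj(i,w(-.068-L*np.cos(t)+k*np.sin(t),0,.09+L*np.sin(t)+k*np.cos(t))).round(1) for L,k in((.055,.008),(.073,0))])
sc=snap('scene')[180:310,210:370,::-1]
cv2.imwrite('pics/w6.png',np.hstack([cv2.resize(im2[80:280,180:380],(400,400)),cv2.resize(sc,(400,400))]))
```

```text
[0.46726266 0.04326991 0.2959478 ] [ 0.35582785  0.40789446 -0.15589269]
[(0.71, array([180.1, 280.6]))]
0.6 [array([282.6, 184.3]), array([282.5, 204.2])]
0.65 [array([282.6, 184.7]), array([282.5, 203.8])]
0.685 [array([282.6, 184.8]), array([282.5, 203.5])]
0.7 [array([282.6, 184.8]), array([282.5, 203.3])]
```

View pics/w6.png

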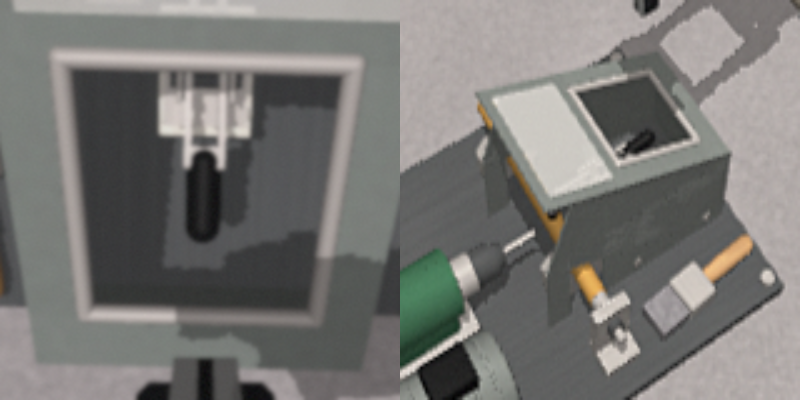

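The lever reads as down, but the wrist view barely tells angles apart and stiffness over the last millimetre was not clear-cut. I'll press once more, slightly farther out on the grip, to confirm the hard stop.

>>> jog_arm --commands '[{"tx": -5,"ty": 0,"tz": 30,"spin": 0,"gripper": 0},{"tx": 0,"ty": 0,"tz": 50,"spin": 0,"gripper": 0},{"tx": 0,"ty": 0,"tz": 45,"spin": 0,"gripper": 0},{"tx": 0,"ty": 0,"tz": 35,"spin": 0,"gripper": 0},{"tx": 0,"ty": 0,"tz": 12,"spin": 0,"gripper": 0}]'

```text
clock: 17.65
ee_pos: [0.4616, 0.044, 0.1234]
tool_rot: [180.0, 0.2, -7.9]
force: [0.1, -0.6, 0.7]
grip_width: 0.0
finger_force: 0.0
```

>>> jog_arm --commands '[{"tx": 0,"ty": 0,"tz": 2,"spin": 0,"gripper": 0},{"tx": 0,"ty": 0,"tz": 1,"spin": 0,"gripper": 0},{"tx": 0,"ty": 0,"tz": 0,"spin": 0,"gripper": 0},{"tx": 0,"ty": 0,"tz": 0,"spin": 0,"gripper": 0},{"tx": 0,"ty": 0,"tz": 0,"spin": 0,"gripper": 0}]'

```text
clock: 18.27
ee_pos: [0.463, 0.0439, 0.1227]
tool_rot: [180.0, -0.0, -7.9]
force: [-0.4, 0.0, -0.3]
grip_width: 0.0006
finger_force: 0.0
```

>>> jog_arm --commands '[{"tx": 0,"ty": 0,"tz": 1,"spin": 0,"gripper": 0},{"tx": 0,"ty": 0,"tz": 1,"spin": 0,"gripper": 0},{"tx": 0,"ty": 0,"tz": 1,"spin": 0,"gripper": 0},{"tx": 0,"ty": 0,"tz": 1,"spin": 0,"gripper": 0},{"tx": 0,"ty": 0,"tz": 0,"spin": 0,"gripper": 0}]'

```text
clock: 18.9
ee_pos: [0.4628, 0.0439, 0.1183]
tool_rot: [180.0, -0.0, -7.9]
force: [-1.1, 0.2, 1.1]
grip_width: 0.0001
finger_force: 0.9
```

>>> jog_arm --commands '[{"tx": 0,"ty": 0,"tz": 1,"spin": 0,"gripper": 0},{"tx": 0,"ty": 0,"tz": 0,"spin": 0,"gripper": 0},{"tx": 0,"ty": 0,"tz": 0,"spin": 0,"gripper": 0},{"tx": 0,"ty": 0,"tz": 0,"spin": 0,"gripper": 0},{"tx": 0,"ty": 0,"tz": 0,"spin": 0,"gripper": 0}]'

```text
clock: 19.52
ee_pos: [0.4628, 0.044, 0.1177]
tool_rot: [180.0, -0.0, -7.9]
force: [-1.8, -0.5, 6.4]
grip_width: -0.0002
finger_force: 3.0
```

>>> jog_arm --commands '[{"tx": 0,"ty": 0,"tz": 1,"spin": 0,"gripper": 0},{"tx": 0,"ty": 0,"tz": 0,"spin": 0,"gripper": 0},{"tx": 0,"ty": 0,"tz": 0,"spin": 0,"gripper": 0},{"tx": 0,"ty": 0,"tz": 0,"spin": 0,"gripper": 0},{"tx": 0,"ty": 0,"tz": 0,"spin": 0,"gripper": 0}]'

```text
clock: 20.15
ee_pos: [0.4627, 0.044, 0.1171]
tool_rot: [180.0, -0.0, -7.9]
force: [-3.7, -0.6, 11.5]
grip_width: -0.0002
finger_force: 5.2
```

>>> jog_arm --commands '[{"tx": 0,"ty": 0,"tz": 1,"spin": 0,"gripper": 0},{"tx": 0,"ty": 0,"tz": 0.5,"spin": 0,"gripper": 0},{"tx": 0,"ty": 0,"tz": 0,"spin": 0,"gripper": 0},{"tx": 0,"ty": 0,"tz": 0,"spin": 0,"gripper": 0},{"tx": 0,"ty": 0,"tz": 0,"spin": 0,"gripper": 0}]'

```text
clock: 20.78
ee_pos: [0.4627, 0.044, 0.1166]
tool_rot: [-180.0, -0.0, -7.9]
force: [-6.9, 0.6, 21.2]
grip_width: -0.0001
finger_force: 10.2
```

>>> jog_arm --commands '[{"tx": 0,"ty": 0,"tz": 0.5,"spin": 0,"gripper": 0},{"tx": 0,"ty": 0,"tz": 0.5,"spin": 0,"gripper": 0},{"tx": 0,"ty": 0,"tz": 0,"spin": 0,"gripper": 0},{"tx": 0,"ty": 0,"tz": 0,"spin": 0,"gripper": 0},{"tx": 0,"ty": 0,"tz": 0,"spin": 0,"gripper": 0}]'

```text
clock: 21.4
ee_pos: [0.4627, 0.0441, 0.1163]
tool_rot: [-180.0, -0.1, -7.8]
force: [-9.8, 0.4, 29.4]
grip_width: 0.0001
finger_force: 13.8
```

>>> jog_arm --commands '[{"tx": 0,"ty": 0,"tz": 0.5,"spin": 0,"gripper": 0},{"tx": 0,"ty": 0,"tz": 0.3,"spin": 0,"gripper": 0},{"tx": 0,"ty": 0,"tz": 0,"spin": 0,"gripper": 0},{"tx": 0,"ty": 0,"tz": 0,"spin": 0,"gripper": 0},{"tx": 0,"ty": 0,"tz": 0,"spin": 0,"gripper": 0}]'

```text
clock: 22.02
ee_pos: [0.4627, 0.0441, 0.1161]
tool_rot: [-180.0, -0.1, -7.8]
force: [-11.7, 0.8, 35.0]
grip_width: -0.0001
finger_force: 16.9
```

Reading this press: contact began at about z 0.118, which matches the 0.685 rest angle. Stiffness then rose steadily to 35 N with no further travel, so the lever is at its hard stop. Retracting.

>>> jog_arm --commands '[{"tx": 0,"ty": 0,"tz": -4,"spin": 0,"gripper": 0},{"tx": 0,"ty": 0,"tz": -10,"spin": 0,"gripper": 0},{"tx": 0,"ty": 0,"tz": -25,"spin": 0,"gripper": 0},{"tx": 0,"ty": 0,"tz": -40,"spin": 0,"gripper": 0},{"tx": 0,"ty": 0,"tz": -40,"spin": 0,"gripper": 0}]'

```text
clock: 22.65
ee_pos: [0.4627, 0.0439, 0.2331]
tool_rot: [180.0, 0.0, -7.9]
force: [1.4, 0.1, 0.1]
grip_width: -0.0002
finger_force: 0.0
```

>>> jog_arm --commands '[{"tx": 0,"ty": 0,"tz": -40,"spin": 0,"gripper": 0},{"tx": 0,"ty": 0,"tz": -40,"spin": 0,"gripper": 0},{"tx": 0,"ty": 0,"tz": 0,"spin": 0,"gripper": 0},{"tx": 0,"ty": 0,"tz": 0,"spin": 0,"gripper": 0},{"tx": 0,"ty": 0,"tz": 0,"spin": 0,"gripper": 0}]'

```text
clock: 23.28
ee_pos: [0.4623, 0.044, 0.3107]
tool_rot: [180.0, 0.2, -7.9]
force: [-0.4, 0.3, -0.0]
grip_width: -0.0003
finger_force: 0.0
```

Run:
```python
from h import *
o=get_obs();print(o['ee_pos'],o['force'])
sc=snap('scene')
for t in ['lever_pad','tube_stop_end','stop_face','tube_near_end']:
    print(t,[(round(x['score'],2),np.round(np.array(x['centre'])*[420,560],1)) for x in pinpoint('scene',t)[:2]])
i=cam('scene');c,s=np.cos(-.1378),np.sin(-.1378)
w=lambda x,y,z:np.array([.5826+c*x-s*y,.0264+s*x+c*y,z])
for a in (.1,.4,.6,.685):
    t=np.radians(48)-a;L,k=.055,.008
    print(a,proj(i,w(-.068-L*np.cos(t)+k*np.sin(t),0,.09+L*np.sin(t)+k*np.cos(t))).round(1)[::-1])
print('near home',proj(i,w(0,-.17,.06))[::-1])
cv2.imwrite('pics/c7.png',cv2.resize(sc[180:310,210:370,::-1],(800,600)[:2]))
```

```text
[0.46226323 0.04396477 0.31066035] [-0.4070135   0.26622894 -0.00844361]
lever_pad [(0.54, array([330.7, 438.9])), (0.52, array([221.7, 308.5]))]
tube_stop_end [(0.59, array([153.4, 267.3])), (0.53, array([278.8, 287.8]))]
stop_face [(0.81, array([274.2, 290.3]))]
tube_near_end [(0.71, array([240.8, 262.2]))]
0.1 [221.2 301.3]
0.4 [222.3 304.2]
0.6 [223.6 305.6]
0.685 [224.3 305.9]
near home [214.26341701 242.84229324]
```

View pics/c7.png

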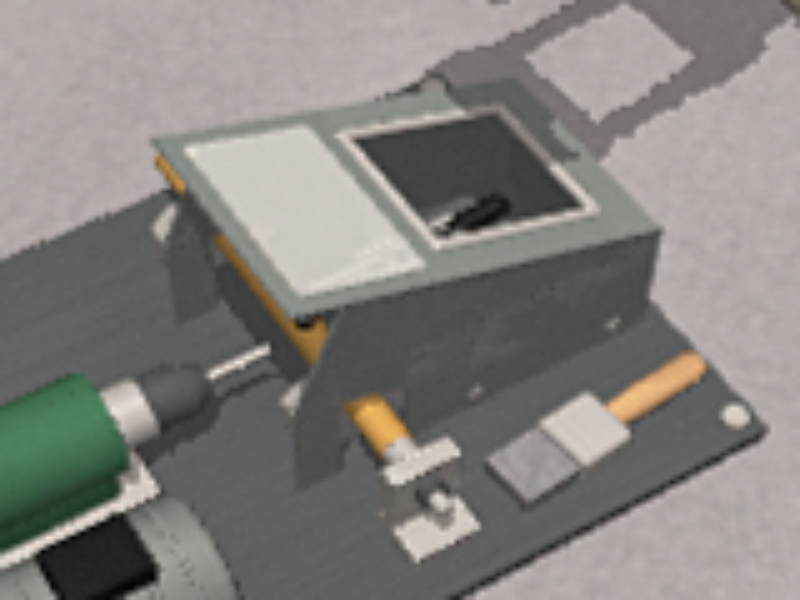

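The tube end meets the stop face at about (400, 450). The lever lies low in the window at (480, 212), and a black hold-down foot now sits on the tube at (305, 322). The brush and stop have not moved and the arm is clear.

```bash
python3 -c "
from rig import workorder
print(workorder.close_job())"
```

```text
the job is handed in; nothing more can be done
None
```

I pushed the tube home against its end stop and pressed the clamp lever to its hard stop (35 N, no further travel). I saw no contact with the guard, the arm was clear, and I handed the job in after about 23 s; the hand-in returned no verdict.

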